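# Make up a soldering kit and a desoldering kit

## Robot

A 6-joint arm with a two-finger parallel gripper is mounted at the origin on the work surface; the furniture and walls round the work are solid. World frame = base frame: x ahead of the robot, y to its left, z up, the work surface at z = 0. Lengths are in mm, angles in rad, forces in N, time in s.
With the tool pointing down it reaches from about 350 to 925 mm from the base axis. Payload 6.4 kg.
Tool frame: the origin (TCP) lies at the very end of the fingers, on their centre line; the grasp point (between the pads) lies 19 mm behind it; z points along the fingers, y is the line along which they close (so a half turn about z gives the same grasp; the last joint's range is limited). The gripper opens to 85 mm and grips with 20 to 120 N. Pads are 22 mm wide; open, the fingers measure 114 mm over their backs; the gripper's body (76 mm by 85 mm) begins 54 mm behind the grasp point. The pads swing forward as they close: fully open they stand 13 mm farther back than shut.
Start: joints at [0.976, 0.245, 1.558, -0, 1.339, -0.174], TCP at [265.518, 593.308, 231.29] pointing down, gripper open.
Joint ranges: [-3.13, 3.13], [-1.02, 2.26], [0.13, 2.54], [-0.95, 4.09], [0.21, 2.88], [-2.74, 2.74]. Speed limits (rad/s): [2.57, 2.57, 3.14, 3.14, 3.14, 3.14].

## Interface

Orientations are given as [roll, pitch, yaw] about the fixed x, y, z axes, in that order (R = Rz(yaw) Ry(pitch) Rx(roll)).
In Python, from plant import * gives the robot as it stands.
- The arm moves only by the tool step_arm, never from a script. Its argument "increments" is a list of rows, each a list of 7 numbers: the shift along the tool's x, y, z in cm, then the turn, a rotation vector about the tool's x, y, z in rad, then the opening in per cent of the stroke, from 0 (shut) to 100 (fully open). A call has 1 to 8 rows; each row shifts and turns the commanded pose from where the row before left it, along the tool's axes as they then stand; what a row does not reach is not made up. A row lasts 1/8 s, in which the tool goes at most 62.5 mm and 10.7 degrees, less where a joint would pass 70% of its speed; a pose out of reach is approached as far as the arm can. A call with a gripper value outside its range is refused whole. The fingers move at their own pace and stop on an object; "newtons" is the grip in N (left out, the last holds). Time passes only in rows, so rows that do not move let the fingers close. It gives the time, the measured TCP pose, the force, the opening and the grip force at its end, in the units of the state.
- sense(): the state, without advancing time (a new reading comes with each control period).
- read_camera(name): name is "side" or "top"; returns the picture (384x512x3 uint8, red, green, blue); there is no depth.
- camera_info(name): a dict with "camera_matrix" (3x3 intrinsics, pixels), "k1" (the pictures are not rectified: a ray, as slopes to the right and down, at radius r is drawn at 1 + k1 r^2 times it, then the intrinsics apply), "R" (3x3) and "t" (3): a world point X has camera coordinates R X + t. Camera axes: x right, y down, z forward; pixel columns grow to the right and rows downward; lengths in mm; the calibration is good to about 2 mm. A picture is of the moment at which its call begins. camera_info takes no time and is no camera call.
- hand_in(): hands the job in; it is judged then, once.
The state is a dict: "clock": time; "qpos": joint angles; "dq": joint speeds; "effort": joint torques, N m; "tcp_pos": TCP position; "eef_rot": TCP orientation; "ft_force": force on the tool from outside, world axes, zero at the start; "ft_torque": the same for the moment, N m; "opening": finger opening in mm; "grip_force": force on a finger pad.
Only numpy, scipy, OpenCV 4.12 (cv2) and the standard library are available. Lean on these libraries where they do the work, as an engineer would, in place of code of your own. Each camera call takes 0.05 s, during which the arm holds its last target. There are 200 camera calls.

## Task

Make up two kits from the stock on the counter, each thing set flat on the floor of the well cut for it: the reel of solder, the brass-wool tip cleaner and one tin of flux in the three-well soldering tray, the reel of desoldering braid and the other tin of flux in the two-well desoldering tray. Flux goes in the small round well beside the hang tab, the tip cleaner in the largest well, the braid in the oblong one. Leave the tape roll and the chuck key where they lie.

Things in the scene. Friction and masses are not known exactly. Their poses are not given: they have to be found in the camera images.
- solder_tray: Soldering kit tray, 244 x 98 mm, dark foam, three round wells: 62 mm across at x = -82 mm (beside the tab: flux), 80 mm at x = -5 mm (tip cleaner), 72 mm at x = +77 mm (solder reel). Well floors (lighter grey) are 3 mm above the counter, foam top 9 mm, outer lip 10.5 mm. Hang tab at the -x end. Fixed. Origin: centre of underside; wells on its x axis.
- desolder_tray: Desoldering kit tray, 152 x 98 mm, dark foam, two wells: round, 62 mm across at x = -36 mm (beside the tab: flux); oblong, 66 mm along x by 80 mm along y, at x = +34 mm (braid reel, any way round). Well floors (lighter grey) are 3 mm above the counter, foam top 9 mm, outer lip 10.5 mm. Hang tab at the -x end. Fixed. Origin: centre of underside; wells on its x axis.
- reel_of_solder: Reel of solder wire standing on end: a grey spool with wide flanges, 52 mm across and 66 mm high, 240 g, a loose wire end sticking out at the top. Origin: on its underside; the spool's axis passes 6 mm from it, at y = +6 mm in its own frame; z up. Solid; grip it across the flanges (52 mm).
- tip_cleaner: Round brass-coloured tin filled with brass wool, 60 mm across; the tin's wall is 33 mm high, the wool rises to 48 mm; 90 g. Origin: on its underside, about 1.5 mm from the tin's axis (which is at x = +1.5 mm); z up. Grip it round the wall, below 33 mm.
- braid_reel: Small flat reel of desoldering braid lying on its side: a turquoise disc 47 mm across and 11 mm high with a short copper tail (look only, no resistance), 16 g. Origin: on its underside; the disc's centre is at y = -8.5 mm in its own frame, the tail points to +y; z up. Grip it across the rim.
- flux_a: Open shallow round tin of amber rosin flux, bright metal rim, 46 mm across, 16 mm high, 60 g. One of two alike tins (flux_a, flux_b): either may go in either kit. Origin: centre of its underside; z up.
- flux_b: Open shallow round tin of amber rosin flux, bright metal rim, 46 mm across, 16 mm high, 60 g. One of two alike tins (flux_a, flux_b): either may go in either kit. Origin: centre of its underside; z up.
- tape: Bystander, to be left where it lies: roll of black tape lying flat, 57 mm across, 19 mm high. Origin: centre of its underside.
- key: Bystander, to be left where it lies: steel drill chuck key, a T 72 x 52 mm, 12 mm high. Origin: middle of its underside; its shank runs along y, the crossbar is at y = +30 mm.
Mind the look-alikes: they are no part of the job. Leave any red look-alike of the flux_a alone.

How it is judged (in metres and radians):
At the end, for the whole second after the job is handed in: Each of the five lies flat (within 0.12 rad) on its own well's floor (underside within 3 mm), released and at rest: solder, tip cleaner and one flux tin in the three-well tray, braid and the other flux tin in the two-well tray; tape and chuck key within 30 mm of where they were (x of reel_of_solder in the frame of solder_tray between 0.058 and 0.096 m and y of reel_of_solder in the frame of solder_tray between -0.019 and 0.019 m and z of reel_of_solder in the frame of solder_tray between 0.001 and 0.006 m and angle between each of reel_of_solder, tip_cleaner, braid_reel's own z axis and vertical below 0.12 rad and x of tip_cleaner in the frame of solder_tray between -0.021 and 0.011 m and y of tip_cleaner in the frame of solder_tray between -0.016 and 0.016 m and z of tip_cleaner in the frame of solder_tray between 0.001 and 0.006 m and x of braid_reel in the frame of desolder_tray between 0.012 and 0.056 m and y of braid_reel in the frame of desolder_tray between -0.028 and 0.028 m and z of braid_reel in the frame of desolder_tray between 0.001 and 0.006 m and (((x of flux_a in the frame of solder_tray between -0.094 and -0.07 m and y of flux_a in the frame of solder_tray between -0.012 and 0.012 m and z of flux_a in the frame of solder_tray between 0.001 and 0.006 m and angle between flux_a's own z axis and vertical below 0.12 rad) and (x of flux_b in the frame of desolder_tray between -0.048 and -0.024 m and y of flux_b in the frame of desolder_tray between -0.012 and 0.012 m and z of flux_b in the frame of desolder_tray between 0.001 and 0.006 m and angle between flux_b's own z axis and vertical below 0.12 rad)) or ((x of flux_b in the frame of solder_tray between -0.094 and -0.07 m and y of flux_b in the frame of solder_tray between -0.012 and 0.012 m and z of flux_b in the frame of solder_tray between 0.001 and 0.006 m and angle between flux_b's own z axis and vertical below 0.12 rad) and (x of flux_a in the frame of desolder_tray between -0.048 and -0.024 m and y of flux_a in the frame of desolder_tray between -0.012 and 0.012 m and z of flux_a in the frame of desolder_tray between 0.001 and 0.006 m and angle between flux_a's own z axis and vertical below 0.12 rad))) and linear speed of each of reel_of_solder, tip_cleaner, braid_reel, flux_a, flux_b below 0.02 m/s and distance of each of tape, key from where it was at the start of the episode below 0.03 m); the robot touches nothing.
It also fails if it takes over 102 s, if anything falls off the work surface, if the arm or the gripper's body presses on something with over 40 N, if the wrist force passes 120 N, or if a joint passes its speed limit or range.

## Working session

There is one attempt and no reset: what is moved stays moved. The work goes in short steps, Python scripts to look and compute and a tool call to move; the robot and the scene stay as the last step left them, time stands still between calls to the robot, and variables do not carry over. Pictures are saved under pics/ and viewed, at most 14 in all, crops included, and the job is handed in when it is done.

Besides the shell and the picture viewer there is one more tool, called after "Emit:" as a command line: name --pt "numbers of a row" for each row, then --argument value for the rest. step_arm: Moves the arm, as the interface text tells. Its arguments: {"type":"object","properties":{"increments":{"type":"array","items":{"type":"array","items":{"type":"number"}}},"newtons":{"type":"number"}},"required":["increments"]}

```bash
ls; mkdir -p pics; python3 - <<'E'
from plant import *
import cv2
for n in("top","side"):
    im=read_camera(n); cv2.imwrite(f"pics/{n}0.png",im[:,:,::-1])
    c=camera_info(n); print(n,c)
print(sense())
E
```

```text
pics
top {'camera_matrix': array([[479.70934616,   0.        , 261.39072161],
       [  0.        , 479.70934616, 189.25625668],
       [  0.        ,   0.        ,   1.        ]]), 'k1': -0.009345261672952647, 'R': array([[ 0.01956961, -0.99931348, -0.0314578 ],
       [-0.9955195 , -0.01656476, -0.09309422],
       [ 0.09250922,  0.03313867, -0.99516022]]), 't': array([-74.4277705 , 515.97850782, 877.96032599])}
side {'camera_matrix': array([[352.11116917,   0.        , 265.54624375],
       [  0.        , 352.11116917, 191.34606794],
       [  0.        ,   0.        ,   1.        ]]), 'k1': -0.07131953109369074, 'R': array([[ 0.80209688,  0.59715491,  0.00682699],
       [ 0.53113315, -0.70809717, -0.46529128],
       [-0.2730168 ,  0.37683472, -0.8851313 ]]), 't': array([-376.34576529, -333.12125154, 1038.67019294])}
{'clock': 0.1, 'qpos': array([ 9.75923910e-01,  2.45789274e-01,  1.55890436e+00,  3.96012884e-07,
        1.33872158e+00, -1.74075701e-01]), 'dq': array([-0.00083375, -0.00108876, -0.00107568, -0.00046541, -0.0017646 ,
       -0.00170242]), 'effort': array([-2.65660301e-04, -4.30668354e+01, -3.27129149e+01, -8.13602787e-05,
        2.78029431e-03,  4.22997104e-06]), 'tcp_pos': array([265.20525974, 592.87395791, 230.25513032]), 'eef_rot': array([-3.13979770e+00, -3.16042837e-04,  2.72079556e+00]), 'ft_force': array([-0.55559258,  0.58748026, -0.23958557]), 'ft_torque': array([-0.0382429 , -0.03490122,  0.06102593]), 'grip_force': 0.0, 'opening': 85.4625601012664}
```

View pics/top0.png

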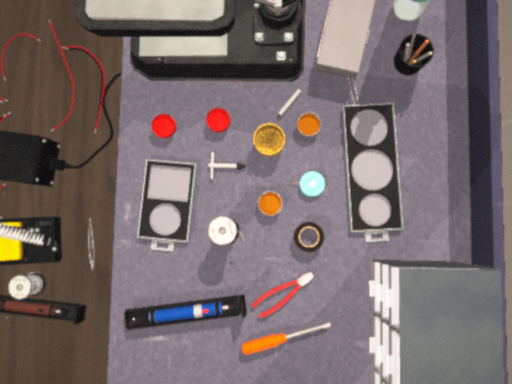

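View pics/side0.png

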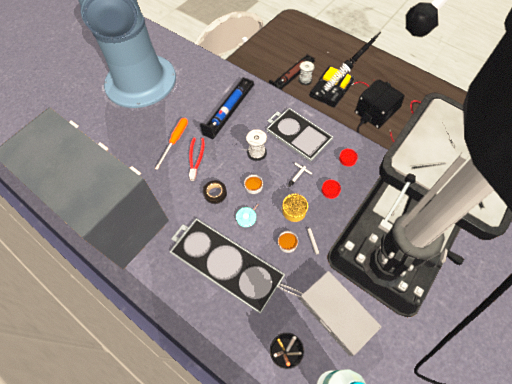

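The top view shows:
- **Solder tray:** wells at (369,127), (371,170) and (374,210), with the tab at (376,236).
- **Desolder tray:** oblong well at (170,183), round well at (165,218), tab at (162,245).
- **Flux tins:** amber, at (308,125) and (270,204). The red look-alikes are at (163,126) and (218,120).
- **Other stock:** tip cleaner (269,139), braid (312,184), reel (223,231).
- **Bystanders:** tape (309,236), key (226,166).

The side view agrees.

```bash
cat > h.py <<'E'
import numpy as np, cv2
from plant import *
def ray(n,uv,z):
    c=camera_info(n);K=c["camera_matrix"];R=c["R"];t=c["t"]
    d=(np.array(uv,float)-K[:2,2])/[K[0,0],K[1,1]]; s=d.copy()
    for _ in range(8): s=d/(1+c["k1"]*(s@s))
    v=R.T@np.r_[s,1]; o=-R.T@t
    return o+v*(z-o[2])/v[2]
def px(n,X):
    c=camera_info(n);K=c["camera_matrix"];p=c["R"]@np.array(X,float)+c["t"];s=p[:2]/p[2]
    s=s*(1+c["k1"]*(s@s)); return s*[K[0,0],K[1,1]]+K[:2,2]
def blob(im,lo,hi,roi=None,close=3):
    hsv=cv2.cvtColor(im,cv2.COLOR_RGB2HSV); m=cv2.inRange(hsv,np.array(lo),np.array(hi))
    if roi:
        z=np.zeros_like(m); x0,y0,x1,y1=roi; z[y0:y1,x0:x1]=1; m=m*z
    m=cv2.morphologyEx(m,cv2.MORPH_CLOSE,np.ones((close,close),np.uint8))
    cs=[c for c in cv2.findContours(m,0,2)[0] if cv2.contourArea(c)>60]
    out=[]
    for c in sorted(cs,key=cv2.contourArea,reverse=True):
        (x,y),r=cv2.minEnclosingCircle(c); M=cv2.moments(c)
        out.append((M["m10"]/M["m00"],M["m01"]/M["m00"],x,y,r,cv2.contourArea(c)))
    return out
E
python3 - <<'E'
from h import *
np.set_printoptions(precision=1,suppress=True)
im=cv2.imread("pics/top0.png")[:,:,::-1].copy(); si=cv2.imread("pics/side0.png")[:,:,::-1].copy()
hsv=cv2.cvtColor(im,cv2.COLOR_RGB2HSV)
for p in [(308,125),(269,139),(312,184),(216,231),(369,127),(165,218),(350,150),(330,150)]: print(p,hsv[p[1],p[0]])
def show(nm,n,I,lo,hi,roi,z):
    for b in blob(I,lo,hi,roi)[:4]: print(nm,n,np.array(b), ray(n,b[:2],z)[:2],ray(n,b[2:4],z)[:2])
for n,I,roi in(("top",im,(200,90,340,260)),("side",si,(170,110,330,260))):
    show("amber",n,I,(8,150,100),(18,255,255),roi,14)
    show("brass",n,I,(19,100,60),(32,255,255),roi,40)
    show("cyan",n,I,(82,60,100),(100,255,255),roi,11)
    show("white",n,I,(0,0,140),(179,45,255),roi,66)
show("wellS","top",im,(0,0,110),(179,35,255),(348,105,396,228),3)
show("wellD","top",im,(0,0,110),(179,35,255),(143,164,190,238),3)
show("wellS","side",si,(0,0,110),(179,35,255),(178,225,280,305),3)
show("wellD","side",si,(0,0,110),(179,35,255),(273,113,330,155),3)
crop=cv2.resize(im[95:260,130:410],None,fx=2.8,fy=2.8,interpolation=cv2.INTER_CUBIC);cv2.imwrite("pics/crop0.png",crop[:,:,::-1])
E
```

```text
(308, 125) [ 16 244 224]
(269, 139) [ 18 177 160]
(312, 184) [ 30   1 255]
(216, 231) [ 24  10 254]
(369, 127) [  3  18 143]
(165, 218) [  0  17 212]
(350, 150) [24 23 55]
(330, 150) [156  25 151]
amber top [269.6 203.2 269.7 203.2  11.2 348.5] [491.9 -80.8] [492. -81.]
amber top [308.4 124.  308.4 124.   10.8 331. ] [ 645.  -152.3] [ 645.1 -152.4]
amber top [269.7 135.  270.  134.   14.6 283.5] [622.6 -78.7] [624.7 -79.2]
brass top [268.9 138.8 268.8 138.9  16.  724.5] [610.1 -77.7] [609.9 -77.5]
cyan top [313.4 187.8 311.8 184.2  12.6  78.5] [ 522.8 -163.3] [ 529.6 -160.3]
white top [  266.8   198.    269.5   190.5    97.6 13302. ] [497.8 -76.4] [511.2 -81. ]
white top [288.9 101.5 289.5 100.5  17.9 169.5] [ 674.  -113.3] [ 676.  -114.4]
white top [312.6 113.9 313.  117.4  16.1  65. ] [ 651.6 -156.4] [ 645.2 -157.2]
amber side [287.4 240.9 287.1 241.5   9.2 212. ] [ 645.  -153.7] [ 645.2 -155.2]
amber side [178.2 130.2 177.5 130.   14.2 178. ] [233.2 -74. ] [231.2 -74.6]
amber side [253.1 183.1 253.1 183.    8.2 154. ] [492.1 -81.9] [492.  -81.8]
brass side [294.6 207.  294.3 207. 
[... 565 characters left out ...]
27.4  18.7 998. ] [ 642.5 -269.3] [ 642.4 -269.1]
wellS top [374.5 209.6 374.5 209.5  16.5 791. ] [ 483.9 -280. ] [ 484.1 -280. ]
wellD top [ 167.6  182.7  165.   182.5   28.7 1380.5] [528.7 117.3] [529.1 122.5]
wellD top [164.7 219.  164.6 218.9  16.3 769.5] [458.5 120.2] [458.8 120.4]
wellS side [ 227.1  263.8  228.5  264.5   64.1 4401.5] [ 566.9 -274.1] [ 570.4 -273.5]
wellS side [255.  282.3 255.2 282.1  16.8 798.5] [ 641.5 -269.6] [ 641.4 -269. ]
wellS side [193.9 241.3 192.5 238.5  19.8 637.5] [ 472.7 -279.2] [ 465.6 -276.1]
wellS side [274.1 295.2 272.  292.   13.9 115.5] [ 690.8 -267.2] [ 683.3 -264.4]
wellD side [ 302.9  135.1  301.   133.5   34.7 1866. ] [505.1 119.6] [498.  121.1]
```

View pics/crop0.png

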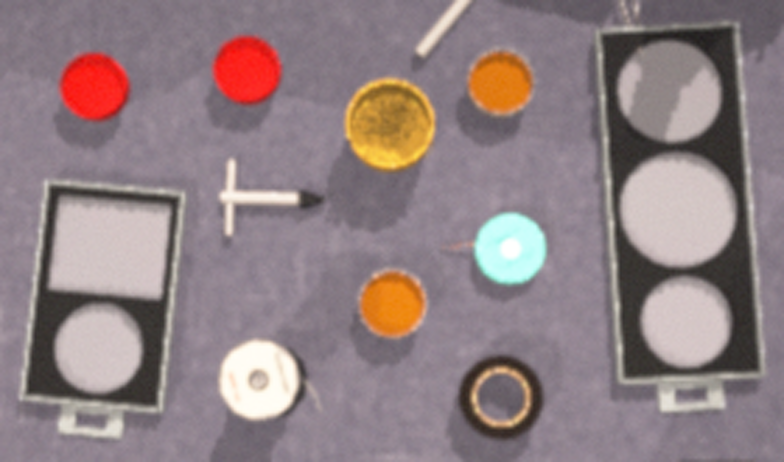

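```bash
python3 - <<'E'
from h import *
np.set_printoptions(precision=1,suppress=True)
for nm,uv,z in [("reel",(222.5,230.7),66),("cleaner rim",(269.3,139.6),33),("braid",(312.1,183.6),11),("wellSol",(368.7,127.4),5),("wellClean",(372.5,170),5),("wellFluxS",(374.5,209.6),5),("wellBraid",(169,183),5),("wellFluxD",(164.7,219),5),("tape",(309.3,236.8),19),("keyL",(212,166),6),("keyR",(244,167),6)]:
    X=ray("top",uv,z); print(nm,X[:2],"side px",px("side",X))
# box corner height, by triangulating
for p in [(138,165),(165,212)]:
    for z in(0,50,100,150): print(p,z,ray("side",p,z)[:2],ray("top",(373,262),z)[:2])
E
```

```text
reel [438.1   1.2] side px [255.8 137.5]
cleaner rim [610.  -78.4] side px [294.2 204.8]
braid [ 530.7 -160.8] side px [245.6 215.9]
wellSol [ 642.  -268.9] side px [255.4 282. ]
wellClean [ 559.4 -276. ] side px [223.8 262.2]
wellFluxS [ 483.8 -279.6] side px [197.2 243.9]
wellBraid [528.1 114.2] side px [309.  140.2]
wellFluxD [458.6 119.9] side px [288.8 126.3]
tape [ 430.1 -156. ] side px [213.8 190.1]
keyL [562.3  31.7] side px [302.5 167.8]
keyR [561.3 -30.2] side px [288.2 184.7]
(138, 165) 0 [ 216.6 -211.9] [ 385.1 -277.6]
(138, 165) 50 [ 252.2 -224.4] [ 387.7 -267.7]
(138, 165) 100 [ 287.8 -236.8] [ 390.4 -257.8]
(138, 165) 150 [ 323.4 -249.2] [ 393.  -247.8]
(165, 212) 0 [ 366.5 -265.5] [ 385.1 -277.6]
(165, 212) 50 [ 392.3 -274.4] [ 387.7 -267.7]
(165, 212) 100 [ 418.1 -283.3] [ 390.4 -257.8]
(165, 212) 150 [ 443.9 -292.3] [ 393.  -247.8]
```

Emit:
step_arm --pt "0 0 0 0 0 -0.18 100" --pt "0 0 0 0 0 -0.18 100" --pt "0 0 0 0 0 -0.06 100" --newtons 40

```text
clock: 0.48
tcp_pos: [265.3, 593.0, 230.6]
eef_rot: [-3.141, -0.001, -3.14]
ft_force: [0.1, 1.2, 0.8]
opening: 85.6
grip_force: 0.0
```

Emit:
step_arm --pt "-2.5 -4.8 0 0 0 0 90" --pt "-2.5 -4.8 0 0 0 0 90" --pt "-2.5 -4.8 0 0 0 0 90" --pt "-2.5 -4.8 0 0 0 0 90" --pt "-2.5 -4.8 0 0 0 0 90" --pt "-2.5 -4.8 0 0 0 0 90" --pt "-2.5 -4.8 0 0 0 0 90" --pt "-2.5 -4.8 0 0 0 0 90"

```text
clock: 1.48
tcp_pos: [465.5, 207.5, 231.0]
eef_rot: [-3.142, -0.0, 3.141]
ft_force: [0.4, 0.5, -0.2]
opening: 76.9
grip_force: 0.0
```

Emit:
step_arm --pt "-2.4 -4.8 0 0 0 0 90" --pt "-2.4 -4.8 0 0 0 0 90" --pt "-2.4 -4.8 0 0 0 0 90" --pt "-2.4 -4.8 0 0 0 0 90" --pt "-2.4 -4.8 0 0 0 0 90" --pt "-2.4 -4.8 0 0 0 0 90" --pt "0 0 4 0 0 0 90" --pt "0 0 4 0 0 0 90"

```text
clock: 2.48
tcp_pos: [609.1, -79.9, 150.1]
eef_rot: [-3.142, 0.0, 3.139]
ft_force: [0.7, 0.7, -0.4]
opening: 76.8
grip_force: 0.0
```

Emit:
step_arm --pt "0 0 3 0 0 0 90" --pt "0 0 2 0 0 0 90" --pt "0 0 0 0 0 0 90"

```text
clock: 2.85
tcp_pos: [607.9, -78.6, 99.6]
eef_rot: [3.141, -0.003, 3.141]
ft_force: [0.0, 0.5, 0.8]
opening: 76.8
grip_force: 0.0
```

Emit:
step_arm --pt "-0.2 0 3 0 0 0 90" --pt "0 0 3 0 0 0 90" --pt "0 0 2 0 0 0 90" --pt "0 0 1 0 0 0 90" --pt "0 0 0 0 0 0 50" --pt "0 0 0 0 0 0 50" --pt "0 0 0 0 0 0 50" --pt "0 0 0 0 0 0 50" --newtons 30

```text
clock: 3.85
tcp_pos: [611.5, -79.1, 12.0]
eef_rot: [-3.141, 0.001, 3.141]
ft_force: [-1.0, 0.7, 1.4]
opening: 57.4
grip_force: 32.3
```

Emit:
step_arm --pt "0 0 -2 0 0 0 50" --pt "0 0 -3 0 0 0 50" --pt "0 0 -3 0 0 0 50" --pt "1.3 -4.9 0 0 0 0 50" --pt "1.3 -4.9 0 0 0 0 50" --pt "1.3 -4.9 0 0 0 0 50" --pt "1.3 -4.9 0 0 0 0 50" --pt "0 0 2 0 0 0 50"

```text
clock: 4.85
tcp_pos: [559.8, -279.5, 74.7]
eef_rot: [-3.137, 0.005, 3.136]
ft_force: [0.5, 1.1, 0.3]
opening: 57.6
grip_force: 32.5
```

```bash
cat > look.py <<'E'
import sys
from h import *
a=[int(v) for v in sys.argv[2:8]]
t=read_camera("top");s=read_camera("side")
f=lambda I,x,y:cv2.resize(I[max(y-50,0):max(y-50,0)+100,max(x-65,0):max(x-65,0)+130],(390,300),interpolation=cv2.INTER_CUBIC)
cv2.imwrite(f"pics/{sys.argv[1]}.png",np.hstack([f(t,a[0],a[1]),f(s,a[2],a[3])])[:,:,::-1]); x=sense(); print(x["tcp_pos"].round(1),x["opening"].round(1),x["grip_force"].round(1))
E
python3 look.py l1 372 170 224 250
```

```text
Traceback (most recent call last):
  File "look.py", line 6, in <module>
    cv2.imwrite(f"pics/{sys.argv[1]}.png",np.hstack([f(t,a[0],a[1]),f(s,a[2],a[3])])[:,:,::-1]); x=sense(); print(x["tcp_pos"].round(1),x["opening"].round(1),x["grip_force"].round(1))
                                                                                                                                        ^^^^^^^^^^^^^^^^^^
AttributeError: 'float' object has no attribute 'round'
```

View pics/l1.png

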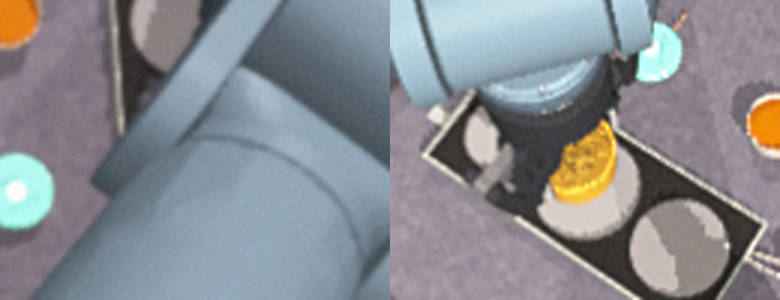

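The crop shows the cleaner upright between the fingers, above the middle well. The top view is blocked by the arm. Lowering it.

Emit:
step_arm --pt "0 0.2 3 0 0 0 50" --pt "0 0 2 0 0 0 50" --pt "0 0 0.5 0 0 0 50" --pt "0 0 0 0 0 0 50"

```text
clock: 5.45
tcp_pos: [559.2, -272.5, 16.6]
eef_rot: [-3.142, 0.0, -3.142]
ft_force: [0.1, -0.3, -0.5]
opening: 57.5
grip_force: 32.5
```

Emit:
step_arm --pt "0 -0.2 0.2 0 0 0 50" --pt "0 0 0 0 0 0 50" --pt "0 0 0 0 0 0 85" --pt "0 0 0 0 0 0 85" --pt "0 0 0 0 0 0 85"

```text
clock: 6.08
tcp_pos: [558.8, -275.0, 14.3]
eef_rot: [-3.142, -0.0, 3.141]
ft_force: [-0.1, -0.6, 1.1]
opening: 72.6
grip_force: 0.0
```

Emit:
step_arm --pt "0 0 -2 0 0 0 85" --pt "0 0 -3 0 0 0 85" --pt "0 0 -3 0 0 0 85" --pt "0 0 -3 0 0 0 85" --pt "1.5 5 0 0 0 0 75" --pt "1.5 5 0 0 0 0 75"

```text
clock: 6.82
tcp_pos: [529.2, -174.5, 126.5]
eef_rot: [-3.14, 0.003, 3.14]
ft_force: [0.8, 0.5, -0.6]
opening: 63.8
grip_force: 0.0
```

Emit:
step_arm --pt "-0.2 1.3 3 0 0 0 75" --pt "0 0 4 0 0 0 75" --pt "0 0 3 0 0 0 75" --pt "0 0 1.5 0 0 0 75" --pt "0 0 0.8 0 0 0 75" --pt "0 0 0 0 0 0 75"

```text
clock: 7.58
tcp_pos: [531.4, -162.2, 1.9]
eef_rot: [-3.141, 0.001, 3.141]
ft_force: [0.2, 0.2, 1.0]
opening: 64.0
grip_force: 0.0
```

```bash
sed -i 's/x\["opening"\].round(1),x\["grip_force"\].round(1)/x["opening"],x["grip_force"]/' look.py; python3 look.py l2 372 170 246 216
```

```text
[ 531.8 -162.4    2.5] 63.97361839941827 0.0
```

View pics/l2.png

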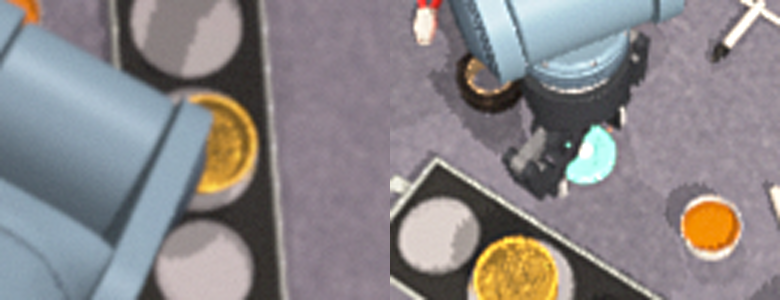

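The cleaner sits in the middle well and the fingers straddle the braid. Closing on it.

Emit:
step_arm --pt "0 0 0.2 0 0 0 75" --pt "0 0 0 0 0 0 40" --pt "0 0 0 0 0 0 40" --pt "0 0 0 0 0 0 40" --pt "0 0 0 0 0 0 40" --newtons 25

```text
clock: 8.3
tcp_pos: [531.2, -162.1, -0.1]
eef_rot: [-3.141, 0.0, 3.141]
ft_force: [-1.4, -0.8, 5.9]
opening: 44.7
grip_force: 25.7
```

Emit:
step_arm --pt "0 0 0 0 0 0 65" --pt "0 0 -0.6 0 0 0 65" --pt "0 0 0 0 0 0 65" --pt "0 0 0 0 0 0 40" --pt "0 0 0 0 0 0 40" --pt "0 0 0 0 0 0 40"

```text
clock: 9.05
tcp_pos: [531.1, -162.1, 5.9]
eef_rot: [-3.141, -0.0, 3.141]
ft_force: [-1.8, -0.1, 5.2]
opening: 43.6
grip_force: 24.7
```

Emit:
step_arm --pt "0 0 -2 0 0 0 40" --pt "0 0 -3 0 0 0 40" --pt "0 0 -3 0 0 0 40" --pt "0 0 0 0 0 0 40"

```text
clock: 9.55
tcp_pos: [533.1, -163.0, 89.0]
eef_rot: [-3.138, 0.006, 3.141]
ft_force: [1.0, -0.3, -0.7]
opening: 43.6
grip_force: 25.5
```

```bash
python3 look.py l3 372 170 246 200
```

```text
[ 530.9 -161.8   85.5] 43.70458421122748 25.469902991317213
```

View pics/l3.png

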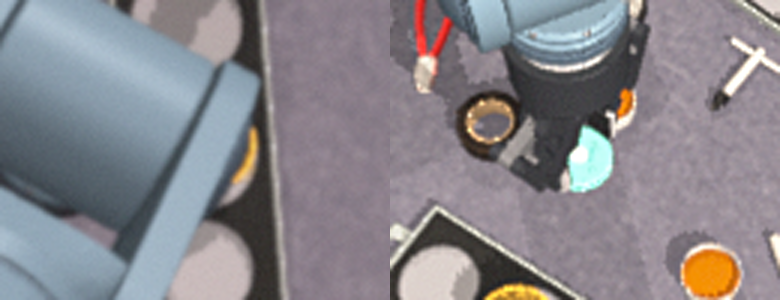

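The braid is gripped and lifted. Carrying it to the oblong well.

Emit:
step_arm --pt "0.1 4.6 0 0 0 0 40" --pt "0 4.6 0 0 0 0 40" --pt "0.1 4.6 0 0 0 0 40" --pt "0 4.6 0 0 0 0 40" --pt "0.1 4.6 0 0 0 0 40" --pt "0 4.6 0 0 0 0 40" --pt "0 0 3 0 0 0 40" --pt "0 0 3 0 0 0 40"

```text
clock: 10.65
tcp_pos: [527.1, 114.9, 23.4]
eef_rot: [-3.142, -0.002, -3.141]
ft_force: [0.7, -0.2, -1.3]
opening: 43.1
grip_force: 25.5
```

Emit:
step_arm --pt "0 0 1 0 0 0 40" --pt "0 0 0 0 0 0 40"

```text
clock: 10.9
tcp_pos: [527.2, 114.0, 14.3]
eef_rot: [-3.142, -0.003, 3.141]
ft_force: [-0.2, 0.3, 0.3]
opening: 43.1
grip_force: 25.6
```

```bash
python3 look.py l4 165 200 303 140
```

```text
[528.8 113.9  16. ] 43.18474923697397 25.55692272260785
```

View pics/l4.png

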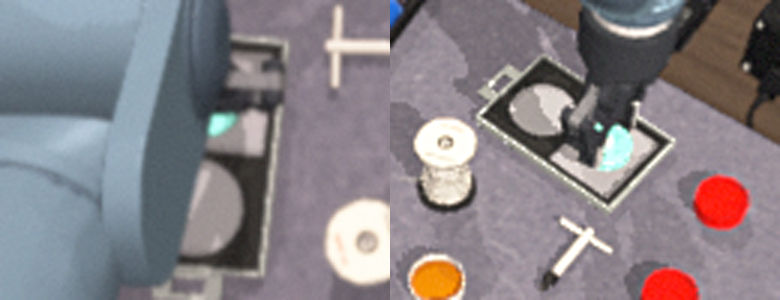

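The braid is over the oblong well. Lowering it to the floor and releasing.

Emit:
step_arm --pt "0 0 0.4 0 0 0 40" --pt "0 0 0.2 0 0 0 40" --pt "0 0 0 0 0 0 40" --pt "0 0 0 0 0 0 60" --pt "0 0 0 0 0 0 60" --pt "0 0 0 0 0 0 65"

```text
clock: 11.75
tcp_pos: [528.2, 114.1, 9.4]
eef_rot: [-3.142, 0.0, 3.141]
ft_force: [0.3, 0.4, -0.1]
opening: 55.6
grip_force: 0.0
```

Emit:
step_arm --pt "0 0 -1 0 0 0 65" --pt "0 0 -3 0 0 0 70" --pt "0 0 -5 0 0 0 75" --pt "0 0 -5 0 0 0 75" --pt "2 -3.5 0 0 0 0 75" --pt "2 -3.5 0 0 0 0 75" --pt "2 -3.5 0 0 0 0 75" --pt "0 0 0 0 0 0 75"

```text
clock: 12.75
tcp_pos: [467.3, 7.7, 149.9]
eef_rot: [-3.141, 0.001, 3.138]
ft_force: [-0.6, 0.1, 0.2]
opening: 64.2
grip_force: 0.0
```

```bash
python3 look.py l5 165 200 303 140
```

```text
[468.3   9.1 150. ] 64.04287895235392 0.0
```

View pics/l5.png

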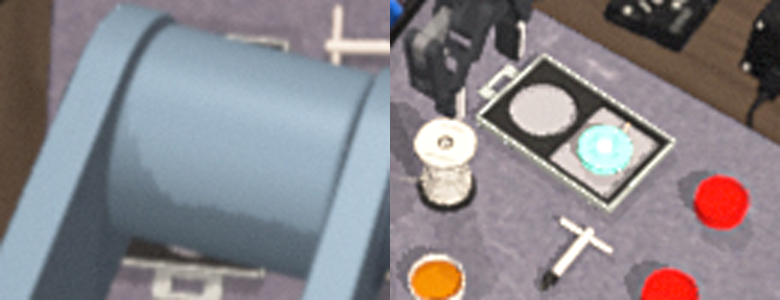

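The braid lies flat in its well. The reel stands at its predicted place, and its loose wire points to −y, so I'll turn the gripper to close along world x.

Emit:
step_arm --pt "3.0 -0.7 0 0 0 0 80" --pt "0 0 0 0 0 0.1745 80" --pt "0 0 0 0 0 0.1745 80" --pt "0 0 0 0 0 0.1745 80" --pt "0 0 0 0 0 0.1745 80" --pt "0 0 0 0 0 0.1745 80" --pt "0 0 0 0 0 0.1745 80" --pt "0 0 0 0 0 0.1745 80"

```text
clock: 13.85
tcp_pos: [438.6, 3.0, 149.6]
eef_rot: [3.141, 0.0, 1.915]
ft_force: [0.1, -0.3, -0.2]
opening: 67.9
grip_force: 0.0
```

Emit:
step_arm --pt "0 0 0 0 0 0.1745 80" --pt "0 0 0 0 0 0.1745 80" --pt "0 0 3 0 0 0 80" --pt "0 0 1 0 0 0 80" --pt "0 0 0 0 0 0 80"

```text
clock: 14.48
tcp_pos: [437.8, 2.7, 108.8]
eef_rot: [-3.14, -0.001, 1.571]
ft_force: [0.4, -1.5, -0.2]
opening: 68.3
grip_force: 0.0
```

Emit:
step_arm --pt "-0.1 0 2.5 0 0 0 80" --pt "0 0 2.5 0 0 0 80" --pt "0 0 2.2 0 0 0 80" --pt "0 0 0 0 0 0 80" --pt "0 0 0 0 0 0 50" --pt "0 0 0 0 0 0 50" --pt "0 0 0 0 0 0 50" --newtons 40

```text
clock: 15.35
tcp_pos: [439.4, 0.9, 38.9]
eef_rot: [3.139, 0.001, 1.57]
ft_force: [-2.1, 1.3, 6.1]
opening: 50.9
grip_force: 42.6
```

Emit:
step_arm --pt "0 0 -2 0 0 0 50" --pt "0 0 -3 0 0 0 50" --pt "0 0 -4 0 0 0 50" --pt "0 0 -3 0 0 0 50" --pt "0 0 0 0 0 0 50"

```text
clock: 15.98
tcp_pos: [439.6, 0.8, 159.5]
eef_rot: [3.136, 0.001, 1.57]
ft_force: [-0.2, -0.0, -2.8]
opening: 51.2
grip_force: 43.0
```

Emit:
step_arm --pt "-3.9 2.9 0 0 0 0 50" --pt "-3.9 2.9 0 0 0 0 50" --pt "-3.9 2.9 0 0 0 0 50" --pt "-3.9 2.9 0 0 0 0 50" --pt "-3.8 2.9 0 0 0 0 50" --pt "-3.8 2.9 0 0 0 0 50" --pt "-3.8 2.9 0 0 0 0 50" --pt "0 0 2 0 0 0 50"

```text
clock: 16.98
tcp_pos: [642.1, -271.8, 136.0]
eef_rot: [3.14, 0.001, 1.568]
ft_force: [-0.2, 0.2, -2.5]
opening: 50.4
grip_force: 43.3
```

Emit:
step_arm --pt "0 0 3 0 0 0 50" --pt "0 0 3 0 0 0 50" --pt "0 0 2 0 0 0 50" --pt "0 0 0 0 0 0 50"

```text
clock: 17.48
tcp_pos: [638.7, -267.2, 53.7]
eef_rot: [-3.136, -0.003, 1.571]
ft_force: [-0.7, -0.3, -2.2]
opening: 50.9
grip_force: 43.2
```

```bash
python3 look.py l6 370 140 250 270
```

```text
[ 641.2 -268.9   57.7] 50.72400344816872 43.240408301353455
```

View pics/l6.png

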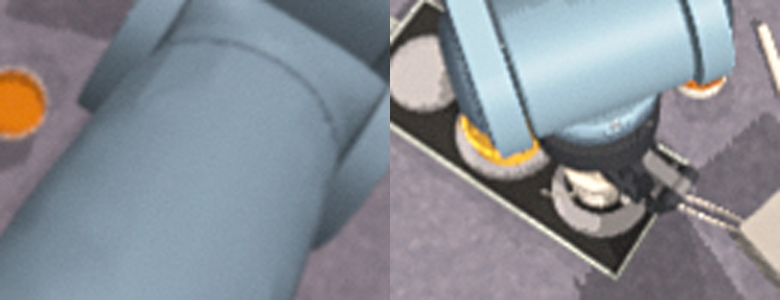

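The reel hangs upright over the end well. Lowering it the rest of the way.

Emit:
step_arm --pt "0 0 1.0 0 0 0 50" --pt "0 0 0.4 0 0 0 50" --pt "0 0 0 0 0 0 50" --pt "0 0 0 0 0 0 50"

```text
clock: 18.08
tcp_pos: [641.1, -269.0, 43.6]
eef_rot: [3.141, 0.0, 1.57]
ft_force: [-0.5, 0.2, -3.6]
opening: 50.9
grip_force: 43.2
```

Emit:
step_arm --pt "0 0 0.2 0 0 0 50" --pt "0 0 0 0 0 0 50"

```text
clock: 18.32
tcp_pos: [641.3, -269.2, 42.0]
eef_rot: [3.141, 0.001, 1.57]
ft_force: [-1.2, -0.8, 1.3]
opening: 50.7
grip_force: 43.3
```

Emit:
step_arm --pt "0 0 0 0 0 0 68" --pt "0 0 0 0 0 0 72" --pt "0 0 0 0 0 0 72" --pt "0 0 -3 0 0 0 72" --pt "0 0 -4 0 0 0 72" --pt "0 0 -4 0 0 0 72" --pt "4 0 0 0 0 0 70" --pt "4 0 0 0 0 0 70"

```text
clock: 19.32
tcp_pos: [641.2, -188.6, 152.3]
eef_rot: [3.14, 0.001, 1.569]
ft_force: [0.4, 0.2, 0.9]
opening: 60.0
grip_force: 0.0
```

Emit:
step_arm --pt "3.7 0.3 0 0 0 0 70" --pt "0 0 4 0 0 0 70" --pt "0 0 4 0 0 0 70" --pt "0 0 3 0 0 0 70" --pt "0 0 0 0 0 0 70"

```text
clock: 19.95
tcp_pos: [641.8, -151.0, 38.3]
eef_rot: [-3.136, -0.002, 1.57]
ft_force: [0.2, 0.4, -0.4]
opening: 60.1
grip_force: 0.0
```

```bash
python3 look.py l7 308 125 265 260
```

```text
[ 644.6 -152.2   42.3] 59.67512676077688 0.0
```

View pics/l7.png

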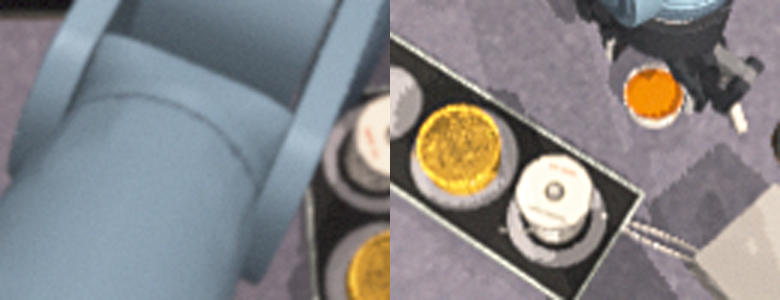

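The reel and cleaner stand in their wells. The fingers straddle the tin, with a small gap to the white bar. Gripping.

Emit:
step_arm --pt "0 0 2 0 0 0 70" --pt "0 0 1.4 0 0 0 70" --pt "0 0 0 0 0 0 70" --pt "0 0 0 0 0 0 40" --pt "0 0 0 0 0 0 40" --pt "0 0 0 0 0 0 40" --newtons 30

```text
clock: 20.8
tcp_pos: [644.2, -152.0, 7.7]
eef_rot: [3.141, 0.0, 1.57]
ft_force: [-0.3, 1.1, -1.3]
opening: 43.5
grip_force: 30.6
```

Emit:
step_arm --pt "0 0 -2 0 0 0 40" --pt "0 0 -4 0 0 0 40" --pt "0 0 -4 0 0 0 40" --pt "0 0 0 0 0 -0.1745 40" --pt "0 0 0 0 0 -0.1745 40" --pt "0 0 0 0 0 -0.1745 40" --pt "0 0 0 0 0 -0.1745 40" --pt "0 0 0 0 0 -0.1745 40"

```text
clock: 21.8
tcp_pos: [644.4, -152.1, 109.1]
eef_rot: [3.141, 0.002, 2.449]
ft_force: [0.1, 0.9, 0.0]
opening: 43.7
grip_force: 30.7
```

Emit:
step_arm --pt "0 0 0 0 0 -0.1745 40" --pt "0 0 0 0 0 -0.1745 40" --pt "0 0 0 0 0 -0.1745 40" --pt "0 0 0 0 0 -0.1745 40" --pt "0 0 0 0 0 0 40"

```text
clock: 22.42
tcp_pos: [644.4, -152.1, 108.8]
eef_rot: [-3.141, 0.002, 3.139]
ft_force: [-0.4, -0.5, -0.6]
opening: 43.7
grip_force: 30.7
```

Emit:
step_arm --pt "4 -3.2 0 0 0 0 40" --pt "4 -3.2 0 0 0 0 40" --pt "4 -3.2 0 0 0 0 40" --pt "4.1 -3.2 0 0 0 0 40" --pt "0 0 4 0 0 0 40" --pt "0 0 4 0 0 0 40" --pt "0 0 0 0 0 0 40"

```text
clock: 23.3
tcp_pos: [480.8, -278.2, 25.0]
eef_rot: [3.137, -0.005, 3.138]
ft_force: [-0.7, 0.5, -0.7]
opening: 43.4
grip_force: 31.0
```

```bash
python3 look.py l8 370 190 200 235
```

```text
[ 483.6 -280.3   28.6] 43.461572892346105 30.957246667239815
```

View pics/l8.png

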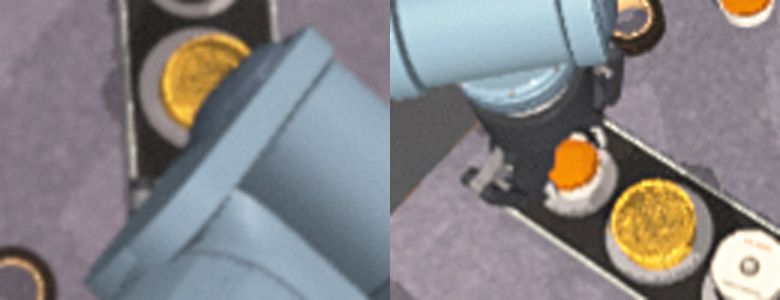

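The tin is centred over the flux well. Lowering and releasing.

Emit:
step_arm --pt "0 0 1.2 0 0 0 40" --pt "0 0 0.5 0 0 0 40" --pt "0 0 0 0 0 0 40" --pt "0 0 0 0 0 0 40"

```text
clock: 23.9
tcp_pos: [483.2, -280.0, 10.6]
eef_rot: [-3.141, 0.001, 3.141]
ft_force: [1.2, -1.0, 0.9]
opening: 43.6
grip_force: 31.0
```

Emit:
step_arm --pt "0 0 0 0 0 0 62" --pt "0 0 0 0 0 0 62" --pt "0 0 0 0 0 0 62" --pt "0 0 -2 0 0 0 65" --pt "0 0 -4 0 0 0 70" --pt "0 0 -4 0 0 0 70" --pt "-0.3 5 0 0 0 0 70" --pt "-0.2 5 0 0 0 0 70"

```text
clock: 24.9
tcp_pos: [488.8, -179.5, 112.7]
eef_rot: [-3.14, 0.003, 3.139]
ft_force: [1.3, -0.1, 0.3]
opening: 59.7
grip_force: 0.0
```

Emit:
step_arm --pt "-0.2 5 0 0 0 0 70" --pt "-0.2 4.9 0 0 0 0 70" --pt "0 0 3 0 0 0 70" --pt "0 0 3.5 0 0 0 70" --pt "0 0 0 0 0 0 70" --pt "0 0 0 0 0 0 70"

```text
clock: 25.65
tcp_pos: [493.1, -81.4, 47.1]
eef_rot: [-3.141, 0.002, 3.141]
ft_force: [-0.2, 0.5, -0.3]
opening: 59.9
grip_force: 0.0
```

```bash
python3 look.py l9 370 190 235 215
```

```text
[493.4 -81.5  47.3] 60.153226925633064 0.0
```

View pics/l9.png

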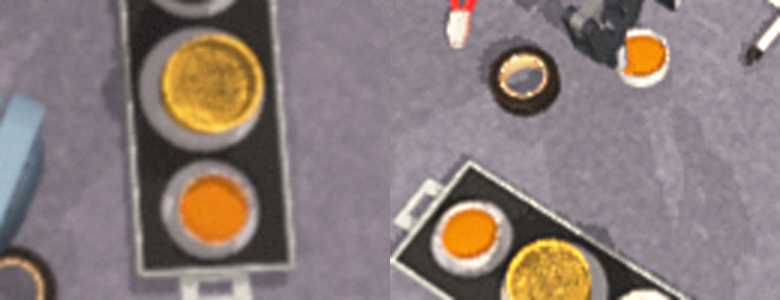

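The first tin lies flat, centred in the flux well, and the cleaner is well inside its own. Now the second tin.

Emit:
step_arm --pt "0 0 2.5 0 0 0 70" --pt "0 0 1.4 0 0 0 70" --pt "0 0 0 0 0 0 70" --pt "0 0 0 0 0 0 40" --pt "0 0 0 0 0 0 40" --pt "0 0 0 0 0 0 40"

```text
clock: 26.5
tcp_pos: [492.8, -81.1, 7.3]
eef_rot: [-3.141, 0.002, 3.141]
ft_force: [-0.6, 0.7, 5.5]
opening: 43.7
grip_force: 31.0
```

Emit:
step_arm --pt "0 0 -2 0 0 0 40" --pt "0 0 -4 0 0 0 40" --pt "0 0 -4 0 0 0 40" --pt "0.7 4 0 0 0 0 40" --pt "0.7 4 0 0 0 0 40" --pt "0.7 4 0 0 0 0 40" --pt "0.7 4 0 0 0 0 40" --pt "0.6 4.1 0 0 0 0 40"

```text
clock: 27.5
tcp_pos: [457.6, 121.5, 106.2]
eef_rot: [3.142, 0.0, 3.141]
ft_force: [0.6, -0.1, -0.1]
opening: 43.8
grip_force: 30.9
```

Emit:
step_arm --pt "0 0 4 0 0 0 40" --pt "0 0 4 0 0 0 40" --pt "0 0 0 0 0 0 40" --pt "0 0 0 0 0 0 40"

```text
clock: 28.0
tcp_pos: [459.1, 120.2, 27.5]
eef_rot: [3.142, 0.002, 3.141]
ft_force: [0.2, 0.3, -0.7]
opening: 43.8
grip_force: 31.1
```

Emit:
step_arm --pt "0 0 1.2 0 0 0 40" --pt "0 0 0.5 0 0 0 40" --pt "0 0 0 0 0 0 40" --pt "0 0 0 0 0 0 62" --pt "0 0 0 0 0 0 62" --pt "0 0 0 0 0 0 62"

```text
clock: 28.75
tcp_pos: [458.2, 120.2, 9.2]
eef_rot: [-3.142, -0.0, 3.141]
ft_force: [-0.1, -1.0, 0.1]
opening: 53.1
grip_force: 0.0
```

Emit:
step_arm --pt "0 0 -2 0 0 0 65" --pt "0 0 -4 0 0 0 70" --pt "0 0 -5 0 0 0 70" --pt "0 0 -5 0 0 0 70" --pt "1.5 5 -2 0 0 0 70" --pt "1.5 5 -2 0 0 0 70" --pt "1.5 5 0 0 0 0 70" --pt "1.5 5 0 0 0 0 70"

```text
clock: 29.75
tcp_pos: [397.8, 321.9, 209.7]
eef_rot: [3.141, 0.001, 3.141]
ft_force: [0.3, 0.5, -0.2]
opening: 59.7
grip_force: 0.0
```

Emit:
step_arm --pt "0 5 0 0 0 0 70" --pt "0 5 0 0 0 0 70" --pt "0 5 0 0 0 0 70" --pt "0 5 0 0 0 0 70" --pt "0 0 0 0 0 0 70" --pt "0 0 0 0 0 0 70"

```text
clock: 30.5
tcp_pos: [398.3, 519.8, 208.7]
eef_rot: [-3.141, -0.001, 3.141]
ft_force: [0.4, 0.9, 0.2]
opening: 59.6
grip_force: 0.0
```

```bash
python3 - <<'E'
from h import *
t=read_camera("top")[80:280,110:410];s=read_camera("side")[100:320,150:370]
cv2.imwrite("pics/end.png",np.hstack([cv2.resize(t,(450,440))*1,cv2.resize(s,(440,440))])[:,:,::-1][:, :800] if 0 else np.hstack([cv2.resize(t,(450,300)),cv2.resize(s,(300,300))])[:,:,::-1])
E
```

```text
(no output)
```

View pics/end.png

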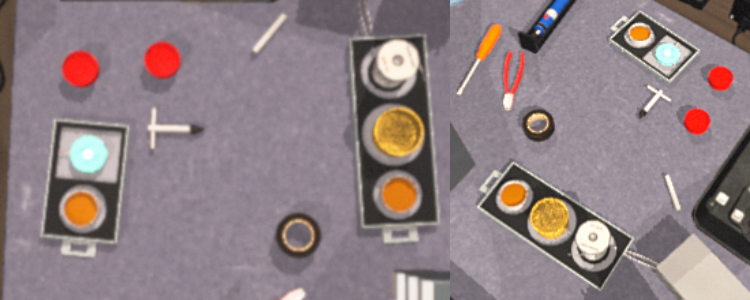

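```bash
python3 - <<'E'
from h import *
print(ray("top",(375.3,120),69)[:2],"well 642,-269"); print(ray("side",(150+593/300*0+(593-450)*220/300,100+238*220/300),69)[:2])
print(ray("top",(375.3,168),36)[:2],"well 559,-276")
print(hand_in())
E
```

```text
[ 641.08143053 -268.52491202] well 642,-269
[ 642.19800631 -268.90308061]
[ 558.91098605 -275.00843649] well 559,-276
the job is handed in; nothing more can be done
None
```

Both kits are made up and handed in at about 31 s of the 102 s allowed: the last pictures show all five things in their own wells and the tape and chuck key apparently unmoved, but the hand-in gave no verdict.

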